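# Seat the cleaner jug on its stand and take off its safety cap

## Robot

A 6-joint arm with a two-finger parallel gripper is mounted at the origin on the work surface. World frame = base frame: x ahead of the robot, y to its left, z up, the work surface at z = 0. Lengths are in m, angles in rad, forces in N, time in s.
With the tool pointing down it reaches from about 0.325 to 0.9 m from the base axis. Payload 6.1 kg.
Tool frame: the origin (TCP) lies at the very end of the fingers, on their centre line; the grasp point (between the pads) lies 19 mm behind it (ctrl.pinch_z is the distance from the TCP to the grasp point, in m); z points along the fingers, y is the line along which they close (so a half turn about z gives the same grasp; the last joint's range is limited). The gripper opens to 85 mm and grips with 20 to 120 N. Pads are 22 mm wide; open, the fingers measure 114 mm over their backs; the gripper's body (76 mm by 85 mm) begins 54 mm behind the grasp point. The pads swing forward as they close: fully open they stand 13 mm farther back than shut.
Start: joints at [-1.302, 0.22, 1.526, -0, 1.395, -0.126], TCP at [0.24, -0.577, 0.195] pointing down, gripper open.
Joint ranges: [-2.98, 2.98], [-0.91, 2.08], [0.09, 2.57], [-1.24, 4.39], [0.2, 2.65], [-2.68, 2.68]. Speed limits (rad/s): [2.57, 2.57, 3.01, 3.14, 3.14, 3.14].

## Interface

Orientations are given as a unit quaternion [w, x, y, z].
In Python, from station import ctrl gives the robot as it stands. The module is installed in compiled form; this text tells all that it offers.
- The arm moves only by the tool jog_arm, never from a script. Its argument "series" is a list of rows, each a list of 3 entries, a list of its own where there are three numbers: the turn, a rotation vector about the world's x, y, z in rad, then the shift along the world's x, y, z in cm, then the closure, from 0 (fully open) to 1 (shut). In form: [[[rx, ry, rz], [x, y, z], claw], ...]. A call has 1 to 8 rows; each row is the pose to reach, as a shift and turn from the pose commanded when the call began; what a row does not reach only later rows make up. A row lasts 1/12 s, in which the tool goes at most 41.7 mm and 7.16 degrees, less where a joint would pass 70% of its speed; a pose out of reach is approached as far as the arm can. A call with a gripper value outside its range is refused whole. The fingers move at their own pace and stop on an object; the grip force is fixed at half the most. Time passes only in rows, so rows that repeat a pose let the fingers close. It gives the time, the measured TCP pose, the force, the opening and the grip force at its end, in the units of the state.
- ctrl.observe(): the state, without advancing time (a new reading comes with each control period).
- ctrl.snapshot(name): name is "scene" or "top" or "wrist"; returns a dict with "color" (384x512x3 uint8, blue, green, red), "K" (3x3 intrinsics, pixels), "rvec" (rotation vector, rad) and "tvec" (3), from world to camera coordinates, as OpenCV has them. Camera axes: x right, y down, z forward; pixel columns grow to the right and rows downward; lengths in m; the calibration is good to about 2 mm. A picture is of the moment at which its call begins. There is no depth.
- ctrl.job_done(): hands the job in; it is judged then, once.
The state is a dict: "clock": time; "joint_pos": joint angles; "qd": joint speeds; "tau": joint torques, N m; "position": TCP position; "tcp_rot": TCP orientation; "force": force on the tool from outside, world axes, zero at the start; "torque": the same for the moment, N m; "gripper_width": finger opening in m; "gripper_force": force on a finger pad.
Only numpy, scipy, OpenCV 4.12 (cv2) and the standard library are available. Lean on these libraries where they do the work, as an engineer would, in place of code of your own. Each camera call takes 0.05 s, during which the arm holds its last target. There are 200 camera calls.

## Task

Set the white cleaner jug fully home on the pegs of its steel stand, with its cap still locked. Then press the push-and-turn safety cap down, twist it counter-clockwise until it comes free, lift it straight up and finish while still holding it upright in the gripper, well clear above the mouth of the seated jug (about 6 cm up). Do not tip the jug over, and leave the tray, the cup and the shaker where they are.

Things in the scene. Friction and masses are not known exactly. Their poses are not given: they have to be found in the camera images.
- jug: White plastic jug, loose, 0.35-0.7 kg, upright: oblong body 110 (its x) x 68 (y) x 120 mm high, round neck in the middle of the top. Origin: centre of its underside, z up. Underside has two square sockets 18 x 18 mm, 16 mm deep, at x = -35 and +35 mm, y = 0, for the stand's pegs; it fits either way round (half a turn).
- jug_mouth (a point): Centre of the end of the jug's neck, 142 mm above the jug's origin. Inside the cap a sprung disc, 20 mm across, stands up to 10 mm out of the mouth and pushes the cap up. Two ledges on the neck hold the cap's lugs.
- cap: Grey round push-and-turn cap on the jug's neck, a separate body, 49 mm diameter, 38 mm high, 40 g; the upper 22 mm are solid, best to grip. Origin: centre of its underside, z up. Locked at the start: origin 133 mm above the jug's origin (13 mm above its shoulder), x axis along the jug's x; it cannot lift or turn (6 degrees of play), so the jug can be carried by it.
- cap_top (a point): Centre of the cap's top face, 38 mm above the cap's origin. To open: press 4 to 6 mm down (spring 7 N at first, 13 N at 5 mm; hard stop at 6.5 mm), keep it pressed and turn it counter-clockwise seen from above by 60 to 120 degrees relative to the jug (80 is good); then it lifts straight off.
- stand: Fixed steel stand, plate 130 (its x) x 88 (y) mm, top face 20 mm above its origin (centre of underside). Two round cone-nosed pegs, 14 mm diameter, tip 6 mm, 13 mm high, at x = -35 and +35 mm, y = 0, enter the jug's sockets and keep it from turning. Seated, the jug's origin is 20 mm above the stand's, x axes parallel, either way round.
- tray: Bystander: red meal tray, 140 x 190 x 35 mm, origin centre of underside.
- cup: Bystander: clear plastic portion cup, 68 mm wide, 40 mm high, origin centre of underside.
- shaker: Bystander: aluminium shaker can, 60 mm diameter, 95 mm high, origin centre of underside.
Mind the look-alikes: they are no part of the job. What is shaped like the cap but yellow is not meant.

How it is judged:
On the way, in this order (a step that is already met when the one before it is completed fails the run):
1. the jug sits fully home on the stand's pegs, its cap still locked on (z of jug in the frame of stand below 0.0225 m and horizontal distance between jug and stand below 0.006 m and angle between the x axis of jug and the x axis of stand, either way round below 0.15 rad and angle between jug's own z axis and vertical below 0.05 rad and angle between the x axis of cap and the x axis of jug, either way round below 0.4 rad and z of cap in the frame of jug below 0.137 m), for 0.1 s.
2. the cap is pressed and twisted open on the seated jug (angle between the x axis of cap and the x axis of jug, either way round above 0.85 rad and z of cap in the frame of jug below 0.145 m and z of jug in the frame of stand below 0.0225 m and horizontal distance between jug and stand below 0.006 m), for 0.02 s.
At the end, for the whole second after the job is handed in: The jug stands fully home on the stand (within 2.5 mm of its seated height, 6 mm sideways, 0.15 rad), and the gripper holds the cap still and upright (within 0.3 rad), touching the jug nowhere, its underside 35 to 167 mm above the locked height and within 40 mm of the jug's axis (z of jug in the frame of stand below 0.0225 m and horizontal distance between jug and stand below 0.006 m and angle between the x axis of jug and the x axis of stand, either way round below 0.15 rad and angle between jug's own z axis and vertical below 0.05 rad and z of cap in the frame of jug between 0.168 and 0.3 m and horizontal distance between cap and jug below 0.04 m and angle between cap's own z axis and vertical below 0.3 rad and contact force between the fingers and cap above 1 N and contact force between cap and jug below 0.1 N and linear speed of cap below 0.03 m/s); the arm keeps its last pose, push and grip.
It fails at once if the jug is tipped (angle between jug's own z axis and vertical above 0.5 rad).
It fails at once if a bystander (tray, cup or shaker) is moved by more than 3 cm (distance of any of tray, cup, shaker from where it was at the start of the episode above 0.03 m).
It also fails if it takes over 42 s, if anything falls off the work surface, if the arm or the gripper's body presses on something with over 40 N, if the wrist force passes 120 N, or if a joint passes its speed limit or range.

## Working session

There is one attempt and no reset: what is moved stays moved. The work goes in short steps, Python scripts to look and compute and a tool call to move; the robot and the scene stay as the last step left them, time stands still between calls to the robot, and variables do not carry over. Pictures are saved under pics/ and viewed, at most 10 in all, crops included, and the job is handed in when it is done.

Besides the shell and the picture viewer there is one more tool, called after "Request:" in YAML: its name, and indented under it one key for each argument. jog_arm: Moves the arm, as the interface text tells. Its arguments: {"type":"object","properties":{"series":{"type":"array","items":{"type":"array"}}},"required":["series"]}

```bash
mkdir -p pics
python3 - <<'E'
from station import ctrl
import cv2,pickle
d={}
for n in("scene","top"):
    s=ctrl.snapshot(n);d[n]=s;cv2.imwrite(f"pics/{n}0.png",s["color"]);print(n,s["K"].tolist(),s["rvec"],s["tvec"])
pickle.dump(d,open("s0.pkl","wb"))
print(ctrl.observe())
E
```

```text
scene [[499.6192095655797, 0.0, 250.04701197272087], [0.0, 499.6192095655797, 197.90677797855867], [0.0, 0.0, 1.0]] [ 2.43333889  0.90227725 -0.25235763] [-0.4318762  -0.23987841  1.73651513]
top [[390.1151304071107, 0.0, 257.8332003338697], [0.0, 390.1151304071107, 189.83725497085058], [0.0, 0.0, 1.0]] [ 2.08123783 -2.14441983  0.1755826 ] [0.03826603 0.58061378 1.23993041]
{'clock': 0.1, 'joint_pos': array([-1.30212515e+00,  2.21150958e-01,  1.52751539e+00, -2.83376987e-05,
        1.39468859e+00, -1.26130267e-01]), 'qd': array([ 6.87949386e-04, -3.29100296e-03, -1.84896782e-03, -5.21060377e-04,
        7.93726281e-05, -2.58339662e-04]), 'tau': array([ 1.80806896e-03, -4.98239601e+01, -3.90547585e+01, -2.16555445e-04,
        5.58997068e-03,  6.17016454e-06]), 'position': array([ 0.24019592, -0.57633748,  0.19429651]), 'tcp_rot': array([-8.77910886e-04,  9.80578793e-01,  1.96123568e-01, -7.66582707e-05]), 'force': array([0.34627605, 0.90125619, 0.44773204]), 'torque': array([-0.03177767,  0.02881133, -0.03158876]), 'gripper_force': 0.0, 'gripper_width': 0.08543825370084408}
```

View pics/scene0.png

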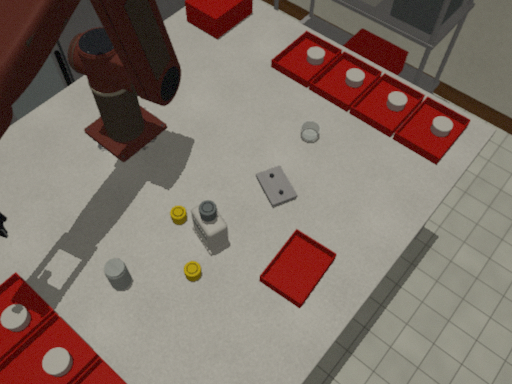

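View pics/top0.png

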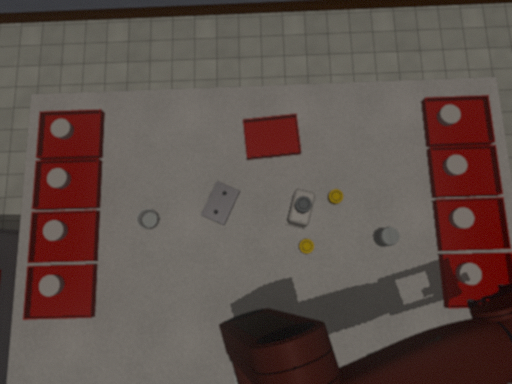

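The scene picture shows the jug near (210,225) with its cap at (208,210), and the stand at (276,186). In the top picture the jug is at (301,208) and the stand at (221,202). I'll zoom in for detail.

Run:
```python
import cv2,pickle,numpy as np
d=pickle.load(open("s0.pkl","rb"))
def c(n,u,v,h=32): return cv2.resize(d[n]["color"][v-h:v+h,u-h:u+h],None,fx=4.6,fy=4.6,interpolation=cv2.INTER_CUBIC)
m=np.vstack([np.hstack([c("scene",210,222),c("scene",276,186)]),np.hstack([c("top",301,208),c("top",221,202)])])
cv2.imwrite("pics/z.png",m);print(m.shape)
```

```text
(588, 588, 3)
```

View pics/z.png

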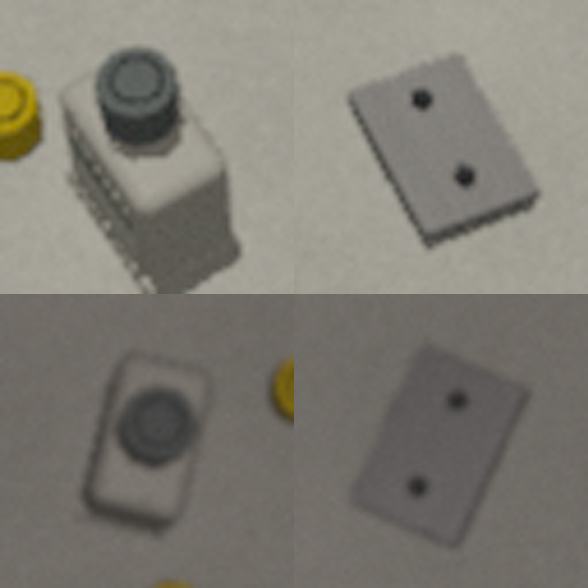

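The zoom puts the cap-top centre at scene (207.8,207.2) and top (303.3,204.9). The pegs are at scene (271.8,175.7) and (281.2,192.5), and top (224.4,193.0) and (215.7,212.0).

```bash
cat > h.py <<'E'
import cv2,numpy as np
def cam(s):
    R=cv2.Rodrigues(np.array(s["rvec"],float))[0];return s["K"],R,np.array(s["tvec"],float).reshape(3)
def onz(s,p,z):
    K,R,t=cam(s);d=R.T@np.linalg.solve(K,[p[0],p[1],1.]);c=-R.T@t
    return c+d*(z-c[2])/d[2]
def proj(s,P): return cv2.projectPoints(np.array(P,float).reshape(-1,3),np.array(s["rvec"]),np.array(s["tvec"]),s["K"],None)[0][:,0]
E
python3 - <<'E'
import pickle;from h import *
np.set_printoptions(precision=4,suppress=True)
d=pickle.load(open("s0.pkl","rb"));S,T=d["scene"],d["top"]
print("cap",onz(S,(207.8,207.2),.171),onz(T,(303.3,204.9),.171))
for a,b in [((271.8,175.7),(224.4,193.0)),((281.2,192.5),(215.7,212.0))]:print("peg",onz(S,a,.029),onz(T,b,.029))
def q(o,pts,n,z):
    P=np.array([onz(d[n],(o[0]+x/4.6,o[1]+y/4.6),z) for x,y in pts]);e=P-np.roll(P,-1,0)
    print(n,P[:,:2].mean(0),np.hypot(e[:,0],e[:,1]),np.degrees(np.arctan2(e[:,1],e[:,0])))
q((189,170),[(133,49),(236,91),(163,254),(56,203)],"top",.02)
q((269,176),[(124,56),(213,74),(173,228),(88,203)],"top",.12)
q((244,154),[(54,96),(168,54),(245,193),(134,235)],"scene",.02)
q((178,190),[(62,92),(105,58),(226,155),(145,212)],"scene",.12)
E
```

```text
cap [ 0.5136 -0.1159  0.171 ] [ 0.5093 -0.1158  0.171 ]
peg [0.5213 0.1618 0.029 ] [0.5792 0.135  0.029 ]
peg [0.5842 0.1313 0.029 ] [0.5152 0.165  0.029 ]
top [0.5491 0.148 ] [0.0838 0.1318 0.088  0.1278] [  65.7499  -24.9996 -116.9687  153.127 ]
top [ 0.5124 -0.115 ] [0.0616 0.109  0.0592 0.104 ] [  76.4494  -17.3461 -108.2521  163.9318]
scene [0.5522 0.1486] [0.0892 0.1268 0.0839 0.1261] [-115.0042  153.1661   64.5213  -24.4472]
scene [ 0.5125 -0.1223] [0.0355 0.1037 0.0618 0.1002] [-94.84   178.7043  80.2198 -16.1535]
```

Request:
jog_arm:
  series:
    - [[0,0,0],[4,6,6],0]
    - [[0,0,0],[27.1,46,8],0]
    - [[0,0,0],[27.1,46,8],0]
    - [[0,0,0],[27.1,46,8],0]
    - [[0,0,0],[27.1,46,8],0]
    - [[0,0,0],[27.1,46,8],0]
    - [[0,0,0],[27.1,46,8],0]
    - [[0,0,0],[27.1,46,8],0]

```text
clock: 0.77
position: [0.4049, -0.2978, 0.2526]
tcp_rot: [-0.0, 0.981, 0.196, -0.0]
force: [0.4, -0.6, -0.1]
gripper_width: 0.0856
gripper_force: 0.0
```

Request:
jog_arm:
  series:
    - [[0,0,0],[9.5,16,1],0]
    - [[0,0,0],[9.5,16,1],0]
    - [[0,0,0],[9.5,16,1],0]
    - [[0,0,0],[9.5,16,1],0]
    - [[0,0,0],[9.5,16,1],0]
    - [[0,0,0],[9.5,16,1],0]
    - [[0,0,0],[9.5,16,1],0]
    - [[0,0,0],[9.5,16,1],0]

```text
clock: 1.43
position: [0.499, -0.1403, 0.2623]
tcp_rot: [0.0, 0.981, 0.196, -0.001]
force: [-0.3, -0.1, -0.3]
gripper_width: 0.0853
gripper_force: 0.0
```

Run:
```python
from station import ctrl
import cv2,pickle
s=ctrl.snapshot("wrist");pickle.dump(s,open("w1.pkl","wb"));cv2.imwrite("pics/w1.png",s["color"])
o=ctrl.observe();print(o["position"],o["clock"]);
```

```text
[ 0.49883249 -0.14070199  0.2623218 ] 1.4833
```

View pics/w1.png

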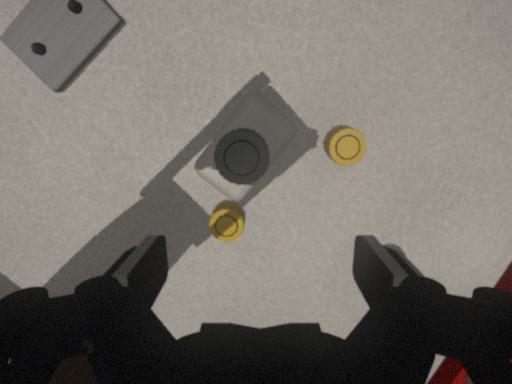

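The wrist view shows the cap-top centre at (241,157). Shoulder corners are at about (197,165), (262,90), (305,130) and (240,203), and the stand pegs are at (38,48) and (75,5).

Run:
```python
import pickle;from h import *
np.set_printoptions(precision=4,suppress=True)
w=pickle.load(open("w1.pkl","rb"))
print(onz(w,(241,157),.171))
P=np.array([onz(w,p,.12) for p in [(197,165),(262,90),(305,130),(240,203)]]);e=P-np.roll(P,-1,0)
print(P[:,:2].mean(0),np.hypot(e[:,0],e[:,1]),np.degrees(np.arctan2(e[:,1],e[:,0])))
p=onz(w,(38,48),.03),onz(w,(75,5),.03);print(p,np.mean(p,0),np.linalg.norm(p[0]-p[1]))
R=cam(w)[1];print("campos",-R.T@cam(w)[2])
```

```text
[ 0.513  -0.1168  0.171 ]
[ 0.5162 -0.1227] [0.1013 0.0586 0.1032 0.061 ] [ 160.3811   71.0596  -18.3011 -110.6723]
(array([0.5181, 0.1611, 0.03  ]), array([0.5816, 0.1306, 0.03  ])) [0.5498 0.1458 0.03  ] 0.07041288348628032
campos [ 0.5597 -0.1153  0.4407]
```

Request:
jog_arm:
  series:
    - [[0,0,0],[1.36,2.42,0],0]
    - [[0,0,0],[1.36,2.42,-3],0]
    - [[0,0,0],[1.36,2.42,-6],0]
    - [[0,0,0],[1.36,2.42,-9],0]
    - [[0,0,0],[1.36,2.42,-11],0]
    - [[0,0,0],[1.36,2.42,-12.4],0]
    - [[0,0,0],[1.36,2.42,-12.4],0]
    - [[0,0,0],[1.36,2.42,-12.4],0]

```text
clock: 2.15
position: [0.512, -0.1167, 0.1382]
tcp_rot: [-0.0, 0.981, 0.195, -0.001]
force: [-0.4, -1.0, 0.6]
gripper_width: 0.0852
gripper_force: 0.0
```

Request:
jog_arm:
  series:
    - [[0,0,0],[0,0,0],0.3]
    - [[0,0,0],[0,0,0],0.4]
    - [[0,0,0],[0,0,0],0.5]
    - [[0,0,0],[0,0,0],0.6]
    - [[0,0,0],[0,0,0],1]
    - [[0,0,0],[0,0,0],1]
    - [[0,0,0],[0,0,0],1]
    - [[0,0,0],[0,0,0],1]

```text
clock: 2.82
position: [0.5131, -0.1156, 0.1388]
tcp_rot: [0.0, 0.981, 0.196, 0.0]
force: [-0.7, 0.4, 0.7]
gripper_width: 0.0001
gripper_force: 0.0
```

Run:
```python
from station import ctrl
import cv2,pickle,numpy as np
s=ctrl.snapshot("wrist");cv2.imwrite("pics/w2.png",s["color"])
o=ctrl.observe();print({k:np.round(v,4) for k,v in o.items()})
```

```text
{'clock': np.float64(2.8667), 'joint_pos': array([-0.3716,  0.0318,  1.8428,  0.    ,  1.2671,  0.8043]), 'qd': array([-0.0016,  0.0004, -0.0007, -0.0004,  0.    ,  0.0002]), 'tau': array([-2.00000e-03, -3.88910e+01, -3.73119e+01, -3.00000e-04,
        5.00000e-04, -1.00000e-04]), 'position': array([ 0.5131, -0.1156,  0.1388]), 'tcp_rot': array([-0.    ,  0.9806,  0.1962, -0.    ]), 'force': array([-0.7166, -0.6106,  0.2553]), 'torque': array([ 0.0165,  0.0057, -0.0167]), 'gripper_force': np.float64(0.0), 'gripper_width': np.float64(0.0001)}
```

View pics/w2.png

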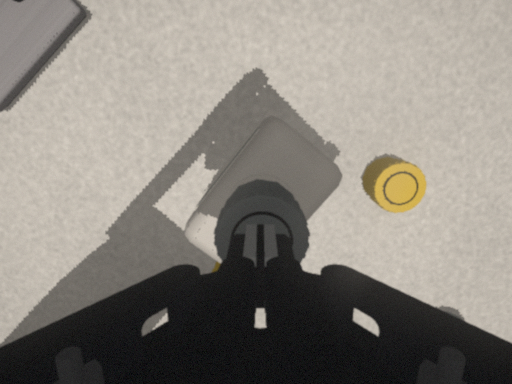

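Run:
```python
from station import ctrl
import cv2,numpy as np,pickle
from h import *
s=ctrl.snapshot("scene");t=ctrl.snapshot("top");pickle.dump((s,t),open("s2.pkl","wb"))
tc=ctrl.observe()["position"]
print(proj(s,[tc]),proj(t,[tc]))
a=s["color"][150:290,110:330];b=t["color"][130:270,210:430]
cv2.imwrite("pics/z2.png",cv2.resize(np.vstack([a,b]),None,fx=2.1,fy=2.1,interpolation=cv2.INTER_CUBIC))
```

```text
[[208.47384384 213.05724162]] [[302.21223055 205.25033125]]
```

View pics/z2.png

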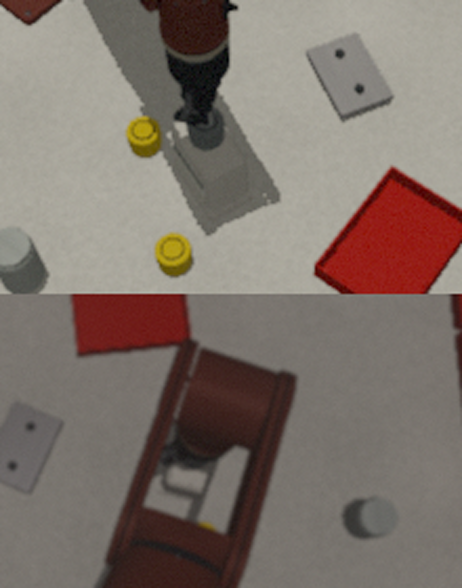

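The wrist view shows the shut fingers at (262,225), overlapping the cap at (262,228), and the gripper width is 0. So the fingers closed without holding the cap. I'll check the geometry before moving again.

Run:
```python
from station import ctrl
import cv2,numpy as np,pickle
from h import *
np.set_printoptions(precision=4,suppress=True)
w=ctrl.snapshot("wrist");s,t=pickle.load(open("s2.pkl","rb"))
tc=ctrl.observe()["position"];K,R,tv=cam(w)
print("cam",-R.T@tv,"axis",R[2],"f",K[0,0])
L=[tc+[0,0,h] for h in (0,.02,.033,.05,.08,.11)]
print(proj(w,L));print(proj(s,L))
w1=pickle.load(open("w1.pkl","rb"))
for z in(.10,.13,.171):print(z,onz(w1,(241,157),z),onz(w,(262,228),z),onz(s,(207.8,208),z))
c=w["color"][150:350,160:360];cv2.imwrite("pics/w3.png",cv2.convertScaleAbs(cv2.resize(c,None,fx=2.9,fy=2.9,interpolation=cv2.INTER_CUBIC),alpha=2.5,beta=10))
```

```text
cam [ 0.5736 -0.0907  0.3172] axis [-0.2393 -0.0998 -0.9658] f 310.03249708974687
[[259.3678 216.7375]
 [259.3141 229.3451]
 [259.2721 239.1986]
 [259.2058 254.7306]
 [259.0416 293.2403]
 [258.763  358.6   ]]
[[208.4679 213.0552]
 [208.0179 209.3447]
 [207.7194 206.8838]
 [207.3218 203.6055]
 [206.5992 197.6476]
 [205.8485 191.4583]]
0.1 [ 0.5007 -0.1172  0.1   ] [ 0.4924 -0.1263  0.1   ] [ 0.4823 -0.0891  0.1   ]
0.13 [ 0.5059 -0.117   0.13  ] [ 0.5036 -0.1213  0.13  ] [ 0.4963 -0.1012  0.13  ]
0.171 [ 0.513  -0.1168  0.171 ] [ 0.5189 -0.1146  0.171 ] [ 0.5153 -0.1178  0.171 ]
```

View pics/w3.png

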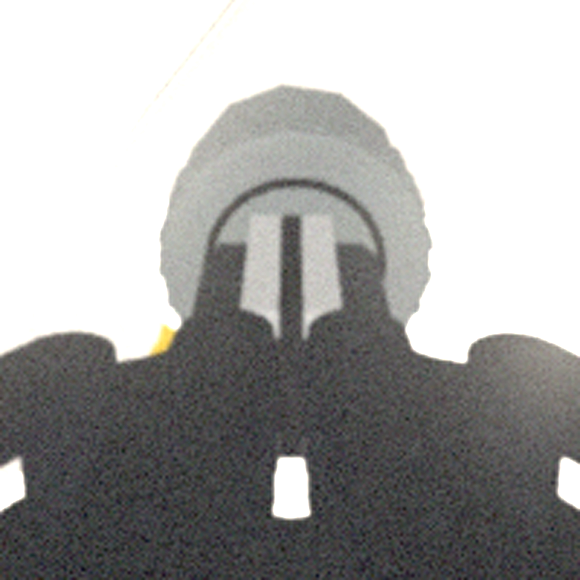

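Run:
```python
from station import ctrl
import numpy as np,pickle
from h import *
np.set_printoptions(precision=4,suppress=True)
print("pinch",ctrl.pinch_z)
d=pickle.load(open("s0.pkl","rb"));S,T=d["scene"],d["top"];w1=pickle.load(open("w1.pkl","rb"))
def tri(obs):
    P=[s["K"]@np.c_[cam(s)[1],cam(s)[2]] for s,_ in obs]
    A=np.vstack([r for p,(s,q) in zip(P,obs) for r in (q[0]*p[2]-p[0],q[1]*p[2]-p[1])]);v=np.linalg.svd(A)[2][-1];return v[:3]/v[3]
a,b,c=(S,(207.8,207.2)),(T,(303.3,204.9)),(w1,(241,157))
print(tri([a,b]),tri([a,c]),tri([b,c]),tri([a,b,c]))
# finger tips (front edge, 11 mm along tool x) at h above TCP
x=np.array([np.cos(.395),np.sin(.395),0]);y=np.array([x[1],-x[0],0]);tc=np.array([.4988,-.1407,.2623])
w=ctrl.snapshot("wrist");tc2=ctrl.observe()["position"]
for h in (0,.013,.02,.03,.04,.05):
  print(h,"open",proj(w1,[tc+11e-3*x+s*.0427*y+[0,0,h] for s in(-1,1)]).ravel(),"shut",proj(w,[tc2+11e-3*x+[0,0,h]]).ravel())
```

```text
pinch 0.0187
[ 0.511  -0.115   0.1668] [ 0.5138 -0.1164  0.1719] [ 0.511  -0.1169  0.1594] [ 0.5114 -0.1155  0.1673]
0 open [188.9626 200.0538 330.8839 199.9546] shut [259.3948 199.4885]
0.013 open [183.8458 206.8795 336.0047 206.7734] shut [259.3625 206.2547]
0.02 open [180.7725 210.9792 339.0804 210.8691] shut [259.3431 210.319 ]
0.03 open [175.9247 217.4459 343.9319 217.3295] shut [259.3125 216.7303]
0.04 open [170.4442 224.7568 349.4167 224.6332] shut [259.2779 223.9793]
0.05 open [164.1984 233.0885 355.6675 232.9569] shut [259.2385 232.2414]
```

The pixels put the finger ends about 36 mm behind the reported TCP when shut and 50 mm when open, so they closed above the cap. I'll open and go about 3.8 cm deeper, watching the force.

Request:
jog_arm:
  series:
    - [[0,0,0],[0,0,0],0]
    - [[0,0,0],[0,0,0],0]
    - [[0,0,0],[0,0,0],0]
    - [[0,0,0],[0,0,0],0]
    - [[0,0,0],[0,0,0],0]
    - [[0,0,0],[0,0,0],0]
    - [[0,0,0],[0,0,-0.7],0]
    - [[0,0,0],[0,0,-1.4],0]

```text
clock: 3.73
position: [0.5135, -0.1158, 0.1247]
tcp_rot: [0.0, 0.981, 0.196, 0.0]
force: [0.0, -0.3, -0.4]
gripper_width: 0.0852
gripper_force: 0.0
```

Request:
jog_arm:
  series:
    - [[0,0,0],[0,0,-0.4],0]
    - [[0,0,0],[0,0,-0.8],0]
    - [[0,0,0],[0,0,-1.1],0]
    - [[0,0,0],[0,0,-1.4],0]
    - [[0,0,0],[0,0,-1.7],0]
    - [[0,0,0],[0,0,-2],0]
    - [[0,0,0],[0,0,-2.3],0]
    - [[0,0,0],[0,0,-2.4],0]

```text
clock: 4.4
position: [0.5128, -0.1156, 0.1002]
tcp_rot: [-0.0, 0.981, 0.196, -0.0]
force: [0.2, -0.2, -1.0]
gripper_width: 0.0852
gripper_force: 0.0
```

Request:
jog_arm:
  series:
    - [[0,0,0],[0,0,0],1]
    - [[0,0,0],[0,0,0],1]
    - [[0,0,0],[0,0,0],1]
    - [[0,0,0],[0,0,0],1]
    - [[0,0,0],[0,0,0],1]
    - [[0,0,0],[0,0,0],1]
    - [[0,0,0],[0,0,0],1]
    - [[0,0,0],[0,0,0],1]

```text
clock: 5.07
position: [0.5134, -0.116, 0.1013]
tcp_rot: [0.0, 0.981, 0.196, 0.0]
force: [-1.7, -1.6, 3.5]
gripper_width: 0.0474
gripper_force: 61.6
```

Request:
jog_arm:
  series:
    - [[0,0,0],[0,0,0.5],1]
    - [[0,0,0],[0,0,1.5],1]
    - [[0,0,0],[0,0,3],1]
    - [[0,0,0],[0,0,4.5],1]
    - [[0,0,0],[0,0,6],1]
    - [[0,0,0],[0,0,7],1]
    - [[0,0,0],[0,0,7.5],1]
    - [[0,0,0],[0,0,7.5],1]

```text
clock: 5.73
position: [0.5135, -0.1157, 0.1767]
tcp_rot: [0.0, 0.981, 0.196, 0.001]
force: [0.3, -0.8, -7.4]
gripper_width: 0.0474
gripper_force: 63.0
```

Request:
jog_arm:
  series:
    - [[0,0,0],[0.2,1.5,0],1]
    - [[0,0,0],[0.6,4.5,0],1]
    - [[0,0,-0.02],[1.1,8,0],1]
    - [[0,0,-0.05],[1.6,11.5,0],1]
    - [[0,0,-0.08],[2.1,15,0],1]
    - [[0,0,-0.1],[2.6,18.5,0],1]
    - [[0,0,-0.12],[3.0,21,0],1]
    - [[0,0,-0.12],[3.3,23,0],1]

```text
clock: 6.4
position: [0.5451, 0.1171, 0.1742]
tcp_rot: [-0.001, 0.991, 0.137, -0.001]
force: [-0.2, -0.1, -6.6]
gripper_width: 0.0475
gripper_force: 63.0
```

Request:
jog_arm:
  series:
    - [[0,0,0],[0.2,1.5,0],1]
    - [[0,0,0],[0.35,2.6,0],1]
    - [[0,0,0],[0.45,3.3,0],1]
    - [[0,0,0],[0.45,3.3,0],1]
    - [[0,0,0],[0.45,3.3,0],1]
    - [[0,0,0],[0.45,3.3,0],1]

```text
clock: 6.9
position: [0.5504, 0.1463, 0.1754]
tcp_rot: [0.0, 0.991, 0.137, -0.0]
force: [0.9, -1.0, -6.4]
gripper_width: 0.0476
gripper_force: 63.1
```

Run:
```python
from station import ctrl
import cv2,numpy as np,pickle
from h import *
np.set_printoptions(precision=4,suppress=True)
d={n:ctrl.snapshot(n) for n in("scene","wrist","top")};pickle.dump(d,open("s3.pkl","wb"))
print({k:np.round(v,4) for k,v in ctrl.observe().items() if k in("position","tcp_rot","force","torque","gripper_width")})
a=cv2.resize(d["scene"]["color"][120:240,220:340],None,fx=3.3,fy=3.3,interpolation=cv2.INTER_CUBIC)
b=d["wrist"]["color"][0:384,100:500]; b=cv2.resize(b,(396,396))
cv2.imwrite("pics/p3.png",cv2.convertScaleAbs(np.hstack([a,b]),alpha=1.4))
```

```text
{'position': array([0.5506, 0.1464, 0.1758]), 'tcp_rot': array([0.0001, 0.9907, 0.1364, 0.    ]), 'force': array([ 1.257 ,  0.1676, -6.9593]), 'torque': array([ 0.0432, -0.0533, -0.0103]), 'gripper_width': np.float64(0.0476)}
```

View pics/p3.png

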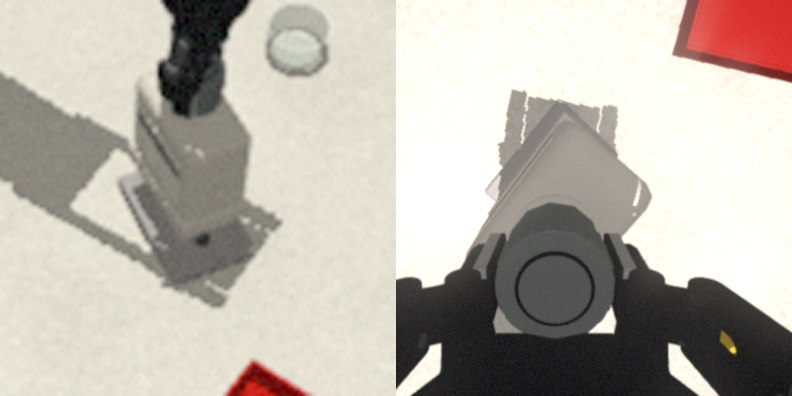

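The jug hangs upright over the stand with its edges roughly parallel to it. In the wrist half, the stand edge runs (490,190)-(560,100) and the jug edge (480,235)-(560,120). I'll measure the edge angles numerically.

Run:
```python
import cv2,numpy as np,pickle
from h import *
w=pickle.load(open("s3.pkl","rb"))["wrist"]
g=cv2.GaussianBlur(cv2.cvtColor(w["color"],cv2.COLOR_BGR2GRAY),(0,0),.8)
for l in cv2.createLineSegmentDetector().detect(g)[0][:,0]:
    L=np.hypot(l[2]-l[0],l[3]-l[1])
    if L<25 or not(150<(l[0]+l[2])/2<370 and 80<(l[1]+l[3])/2<250):continue
    r=[]
    for z in(.02,.19):
        a,b=onz(w,l[:2],z),onz(w,l[2:],z);r+=[np.degrees(np.arctan2(b[1]-a[1],b[0]-a[0]))%180-180,*((a+b)/2)[:2]]
    print(np.round(l),round(L),np.round(r,3))
```

```text
[336. 233. 357. 261.] 35 [-1.27394e+02  4.87000e-01  2.20000e-02 -1.27394e+02  5.51000e-01
  9.40000e-02]
[164. 261. 192. 208.] 60 [-13.901   0.448   0.216 -13.901   0.532   0.19 ]
[359. 193. 328. 230.] 49 [-21.063   0.527   0.041 -21.063   0.571   0.103]
[255.  95. 285. 101.] 30 [-86.324   0.624   0.156 -86.324   0.619   0.16 ]
[209. 137. 211. 112.] 25 [-173.326    0.581    0.209 -173.326    0.598    0.186]
[323. 153. 351. 176.] 36 [-1.12855e+02  5.77000e-01  6.60000e-02 -1.12855e+02  5.96000e-01
  1.16000e-01]
[324. 106. 320. 136.] 31 [-1.68006e+02  6.16000e-01  9.60000e-02 -1.68006e+02  6.15000e-01
  1.31000e-01]
[314. 227. 329. 259.] 36 [-1.39356e+02  4.83000e-01  5.20000e-02 -1.39356e+02  5.50000e-01
  1.09000e-01]
[253. 196. 281. 199.] 28 [-82.749   0.52    0.129 -82.749   0.568   0.147]
[230. 205. 254. 196.] 26 [-52.411   0.509   0.156 -52.411   0.562   0.16 ]
[191. 259. 205. 227.] 35 [-9.307  0.444  0.192 -9.307  0.531  0.177]
[263. 242. 288. 251.] 26 [-96.481   0.465   0.103 -96.481   0.541   0.134]
[234. 130. 260.  99.] 41 [-25.561   0.601   0.174 -25.561   0.608   0.169]
[273. 101. 294. 121.] 29 [-115.704    0.615    0.138 -115.704    0.614    0.151]
```

Request:
jog_arm:
  series:
    - [[0,0,-0.03],[0,0.1,-1],1]
    - [[0,0,-0.055],[0,0.1,-2],1]
    - [[0,0,-0.055],[0,0.1,-3],1]
    - [[0,0,-0.055],[0,0.1,-3.6],1]
    - [[0,0,-0.055],[0,0.1,-4.0],1]
    - [[0,0,-0.055],[0,0.1,-4.3],1]
    - [[0,0,-0.055],[0,0.1,-4.6],1]
    - [[0,0,-0.055],[0,0.1,-4.6],1]

```text
clock: 7.72
position: [0.5504, 0.1483, 0.1293]
tcp_rot: [-0.0, 0.994, 0.11, -0.0]
force: [-0.4, 0.5, -7.3]
gripper_width: 0.0474
gripper_force: 63.1
```

Request:
jog_arm:
  series:
    - [[0,0,0],[0,0,-0.3],1]
    - [[0,0,0],[0,0,-0.5],1]
    - [[0,0,0],[0,0,-0.7],1]
    - [[0,0,0],[0,0,-0.8],1]
    - [[0,0,0],[0,0,-0.85],1]
    - [[0,0,0],[0,0,-0.85],1]

```text
clock: 8.22
position: [0.5508, 0.1486, 0.1216]
tcp_rot: [-0.0, 0.994, 0.11, 0.0]
force: [-0.7, 1.0, -5.4]
gripper_width: 0.0477
gripper_force: 63.3
```

Request:
jog_arm:
  series:
    - [[0,0,0],[0,0,-0.1],1]
    - [[0,0,0],[0,0,-0.15],1]
    - [[0,0,0],[0,0,-0.2],1]
    - [[0,0,0],[0,0,-0.2],1]

```text
clock: 8.55
position: [0.5517, 0.1487, 0.1213]
tcp_rot: [-0.0, 0.994, 0.11, 0.001]
force: [-3.3, 1.0, 4.0]
gripper_width: 0.0475
gripper_force: 64.0
```

Request:
jog_arm:
  series:
    - [[0,0,0],[0,0,-0.1],1]
    - [[0,0,0],[0,0,-0.2],1]
    - [[0,0,0],[0,0,-0.3],1]
    - [[0,0,0],[0,0,-0.4],1]
    - [[0,0,0],[0,0,-0.45],1]
    - [[0,0,0],[0,0,-0.45],1]

```text
clock: 9.05
position: [0.5519, 0.1487, 0.1177]
tcp_rot: [-0.0, 0.994, 0.11, 0.002]
force: [-5.8, 1.2, 11.3]
gripper_width: 0.0478
gripper_force: 64.4
```

Request:
jog_arm:
  series:
    - [[0,0,0],[-0.05,0,-0.1],1]
    - [[0,0,0],[-0.1,0,-0.17],1]
    - [[0,0,0],[-0.1,0,-0.17],1]
    - [[0,0,0],[-0.1,0,-0.17],1]

```text
clock: 9.38
position: [0.5519, 0.1487, 0.1168]
tcp_rot: [-0.0, 0.994, 0.11, 0.003]
force: [-4.9, 1.7, 12.0]
gripper_width: 0.0475
gripper_force: 64.5
```

Request:
jog_arm:
  series:
    - [[0,0,0],[0,0,-0.08],1]
    - [[0,0,0.1],[0,0,-0.08],1]
    - [[0,0,0.2],[0,0,-0.08],1]
    - [[0,0,0.3],[0,0,-0.08],1]
    - [[0,0,0.4],[0,0,-0.08],1]
    - [[0,0,0.5],[0,0,-0.08],1]
    - [[0,0,0.6],[0,0,-0.08],1]
    - [[0,0,0.7],[0,0,-0.08],1]

```text
clock: 10.05
position: [0.5523, 0.1492, 0.1164]
tcp_rot: [0.001, 0.895, 0.446, 0.003]
force: [-3.7, 3.2, 12.2]
gripper_width: 0.0474
gripper_force: 64.9
```

Run:
```python
from station import ctrl
print(ctrl.observe()["torque"],ctrl.observe()["joint_pos"])
```

```text
[ 0.4178177   0.63213345 -0.04108419] [1.25565365e-01 1.58488305e-01 1.75072355e+00 8.37274329e-04
 1.22567176e+00 7.71283844e-01]
```

Request:
jog_arm:
  series:
    - [[0,0,0.1],[0,0,0],1]
    - [[0,0,0.2],[0,0,0],1]
    - [[0,0,0.3],[0,0,0],1]
    - [[0,0,0.4],[0,0,0],1]
    - [[0,0,0.5],[0,0,0],1]
    - [[0,0,0.6],[0,0,0],1]
    - [[0,0,0.7],[0,0,0],1]
    - [[0,0,0.7],[0,0,0],1]

```text
clock: 10.72
position: [0.5519, 0.1495, 0.1162]
tcp_rot: [0.001, 0.688, 0.726, 0.003]
force: [-4.7, 3.2, 12.5]
gripper_width: 0.0477
gripper_force: 65.0
```

Request:
jog_arm:
  series:
    - [[0,0,0],[0,0,0.3],1]
    - [[0,0,0],[0,0,0.6],1]
    - [[0,0,0],[0,0,0.9],1]
    - [[0,0,0],[0,0,1.2],1]
    - [[0,0,0],[0,0,1.2],1]

```text
clock: 11.13
position: [0.5505, 0.148, 0.1254]
tcp_rot: [0.001, 0.69, 0.724, 0.001]
force: [0.1, -0.6, -0.2]
gripper_width: 0.0475
gripper_force: 64.0
```

The force is about −0.2 N, so the gripper holds only the cap and it is free. I'll lift it straight up.

Request:
jog_arm:
  series:
    - [[0,0,0],[0,0,0.7],1]
    - [[0,0,0],[0,0,1.5],1]
    - [[0,0,0],[0,0,2.5],1]
    - [[0,0,0],[0,0,3.5],1]
    - [[0,0,0],[0,0,4.5],1]
    - [[0,0,0],[0,0,5.5],1]
    - [[0,0,0],[0,0,6],1]
    - [[0,0,0],[0,0,6],1]

```text
clock: 11.8
position: [0.5508, 0.1485, 0.1865]
tcp_rot: [0.001, 0.69, 0.724, 0.001]
force: [-0.6, -0.0, 0.4]
gripper_width: 0.0473
gripper_force: 64.0
```

Request:
jog_arm:
  series:
    - [[0,0,0],[0,0,0],1]
    - [[0,0,0],[0,0,0],1]
    - [[0,0,0],[0,0,0],1]
    - [[0,0,0],[0,0,0],1]

```text
clock: 12.13
position: [0.5491, 0.1483, 0.1835]
tcp_rot: [-0.0, 0.69, 0.724, -0.001]
force: [-0.1, -0.0, -0.8]
gripper_width: 0.0476
gripper_force: 64.0
```

Run:
```python
from station import ctrl
import cv2,numpy as np
s=ctrl.snapshot("scene")["color"][110:240,210:340];w=ctrl.snapshot("wrist")["color"]
cv2.imwrite("pics/f.png",cv2.convertScaleAbs(np.hstack([cv2.resize(s,(390,390),interpolation=cv2.INTER_CUBIC),cv2.resize(w[:,60:460],(390,390))]),alpha=1.3))
```

```text
(no output)
```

View pics/f.png

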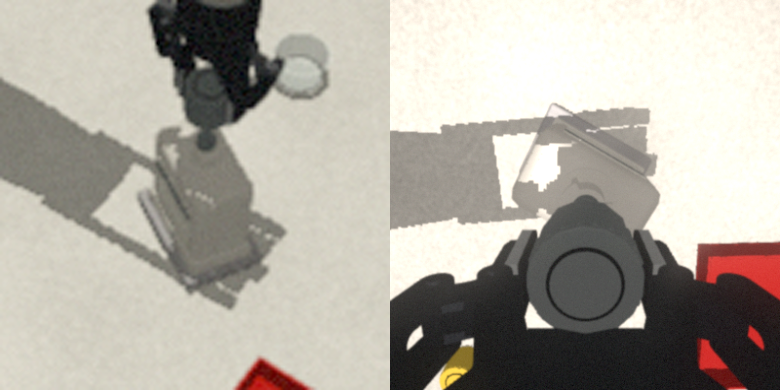

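The final view shows the cap upright in the gripper at (207,90) in the scene crop, clear above the jug's bare neck at (205,140). The jug sits level on the stand.

```bash
python3 -c "
from station import ctrl
print(ctrl.job_done())"
```

```text
the job is handed in; nothing more can be done
None
```

The job is handed in, with no verdict returned: the jug is seated on the stand's pegs, and the gripper holds the unlocked cap upright about 6 cm above its mouth; my first grip closed above the cap and missed, because the finger ends sit about 36 mm behind the reported TCP.

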